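Centre a tin in the free bay of the inspection plate

TASK

One of the two bays of the inspection plate holds a carton that is still being checked; the other has a safety cutter left lying in it. Put the cutter away in the empty grey tray, then slide the round tin flat along the plate, without lifting it, to the middle of the freed bay so that an even rim of the round window shows all around it, and then press the button behind that bay fully down and let go. Leave the carton, its button and the roll of tape alone.

Things in the scene. Friction and masses are not known exactly. Their poses are not given: they have to be found in the camera images.
- plate: fixed grey inspection plate, a 12 mm slab turned up to 7 degrees on the table. Origin on its underside (table level); x away from the robot, y left; it spans x -130..+200, y -200..+200 mm. The near half (x below 30 mm) is a bare apron; the far half has two bays side by side, open towards the robot, bounded by aluminium stops 18 mm high standing on the slab
- bay_left (a point): centre of the left (+y) bay, on the plate's top, at x 70, y +95 mm of the plate; axes as the plate's. A flush white window, 120 mm in diameter, is centred there. Stops: on either side (inner faces 80 mm from the centre in y, 70 mm long, from x -35 to +35; the middle one, 30 mm wide, serves both bays) and at the rear (inner face at x +68 mm, 12 mm thick, 80 mm wide)
- bay_right (a point): the same for the right (-y) bay, at x 70, y -95 mm of the plate
- tin: flat round closed metal tin with a white paper disc on its lid, 100 mm in diameter, 32 mm high, about 0.22 kg, too wide to grip; it lies somewhere on the plate's apron. Origin at the centre of its underside, z up.
- cutter: closed safety cutter, a black plastic bar 110 x 26 x 20 mm (x, y, z) with a steel nose at +x and a small grey slide on top, lying flat in one of the bays, roughly along the plate's x. Origin at the centre of its underside; x along its length.
- carton: small white carton 90 x 70 x 45 mm (x, y, z), standing in the bay which has no cutter; it stays. Origin at the centre of its underside.
- tape_roll: roll of tape, a cardboard ring lying flat, 72 mm outside and 52 mm inside diameter, 24 mm high, on the plate between the two buttons; it stays. Origin at the centre of its underside.
- tray: fixed empty open dark-grey plastic tray, 180 x 140 mm outside (x, y) and 40 mm high, walls and floor 5 mm thick, on the table to the left or the right of the plate. Origin at the centre of its underside.
- button_left (a joint): travel of the grey round push button (28 mm diameter, in a black housing) behind the left bay: 0 up, 0.006 m fully down; it springs back and takes about 4 N
- button_left_top (a point): centre of the left button's top face, 106 mm beyond the left bay's centre in the plate's x; it moves with the button
- button_right (a joint): the same for the button behind the right bay
- button_right_top (a point): centre of the right button's top face
Mind the look-alikes: they are no part of the job. Leave any orange look-alike of the tray alone.

How it is judged:
By the outcome, as a careful person would: the job done as asked, in the order asked, and still so for the second after the job is handed in, with the robot touching nothing.
It also fails if it takes over 70 s, if anything falls off the work surface, if the arm or the gripper's body presses on something with over 40 N, if the wrist force passes 120 N, or if a joint passes its speed limit or range.

ROBOT

A 6-joint arm with a two-finger parallel gripper is mounted at the origin on the work surface. World frame = base frame: x ahead of the robot, y to its left, z up, the work surface at z = 0. Lengths are in m, angles in rad, forces in N, time in s.
With the tool pointing down it reaches from about 0.25 to 0.775 m from the base axis. Payload 4 kg.
Tool frame: the origin (TCP) lies on the front face of the gripper's body, between the roots of the fingers; the fingertips stand bot.tip_extent ahead of it and the grasp point (between the pads) lies 54 mm ahead of it (bot.tip_extent is the distance from the TCP to the fingertips, in m); z points along the fingers, y is the line along which they close (so a half turn about z gives the same grasp; the last joint's range is limited). The gripper opens to 85 mm and grips with 20 to 120 N. Pads are 22 mm wide; open, the fingers measure 114 mm over their backs; the gripper's body (76 mm by 85 mm) begins 54 mm behind the grasp point. The pads swing forward as they close: fully open they stand 13 mm farther back than shut.
Start: joints at [1.13, 0.087, 1.371, -0, 1.684, -0.103], TCP at [0.182, 0.519, 0.304] pointing down, gripper open.
Joint ranges: [-3.1, 3.1], [-0.76, 2.03], [0.27, 2.55], [-1.08, 4.22], [0.17, 2.65], [-2.57, 2.57]. Speed limits (rad/s): [2.79, 2.79, 3.14, 3.14, 3.14, 3.14].

INTERFACE

Orientations are given as a unit quaternion [w, x, y, z].
In Python, from workcell import bot gives the robot as it stands.
- The arm moves only by the tool servo_tool, never from a script. Its arguments are lists of equal length, an entry for each row: "claw": the finger opening in m, from 0 to 0.0854; "delta_pos": the shift along the world's x, y, z in m, a list of three; "angular": the turn, a rotation vector about the world's x, y, z in rad, a list of three. A call has 1 to 12 rows; each row is the pose to reach, as a shift and turn from the pose commanded when the call began; what a row does not reach only later rows make up. A row lasts 1/8 s, in which the tool goes at most 62.5 mm and 10.7 degrees, less where a joint would pass 70% of its speed; a pose out of reach is approached as far as the arm can. A call with a gripper value outside its range is refused whole. The fingers move at their own pace and stop on an object; the grip force is fixed at half the most. Time passes only in rows, so rows that repeat a pose let the fingers close. It gives the time, the measured TCP pose, the force, the opening and the grip force at its end, in the units of the state.
- bot.read_state(): the state, without advancing time (a new reading comes with each control period).
- bot.camera(name): name is "side" or "top" or "wrist"; returns a dict with "frame" (480x640x3 uint8, blue, green, red), "fovy" (degrees; the focal length in pixels is half the picture's height over the tangent of half this angle, whatever the lens; pixels are square), "cx", "cy" (the principal point, pixels), "distortion" ([k1, k2, p1, p2, k3] as OpenCV has them; the pictures are not rectified), "origin" and "orientation" of the camera in the world. Camera axes: x right, y down, z forward; pixel columns grow to the right and rows downward; lengths in m; the calibration is good to about 2 mm. A picture is of the moment at which its call begins. There is no depth.
- bot.close_job(): hands the job in; it is judged then, once.
The state is a dict: "t": time; "qpos": joint angles; "qvel": joint speeds; "joint_efforts": joint torques, N m; "ee_pos": TCP position; "eef_rot": TCP orientation; "contact_force": force on the tool from outside, world axes, zero at the start; "ft_torque": the same for the moment, N m; "grip_width": finger opening in m; "gripper_force": force on a finger pad.
Only numpy, scipy, OpenCV 4.12 (cv2) and the standard library are available. Lean on these libraries where they do the work, as an engineer would, in place of code of your own. Each camera call takes 0.05 s, during which the arm holds its last target. There are 200 camera calls.

## Working session

There is one attempt and no reset: what is moved stays moved. The work goes in short steps, Python scripts to look and compute and a tool call to move; the robot and the scene stay as the last step left them, time stands still between calls to the robot, and variables do not carry over. Pictures are saved under pics/ and viewed, at most 10 in all, crops included, and the job is handed in when it is done.

Besides the shell and the picture viewer there is one more tool, called after ">>>" as a command line: name --argument value ..., lists and objects as JSON in quotes. servo_tool: Moves the arm, as the interface text tells. Its arguments: {"type":"object","properties":{"claw":{"type":"array","items":{"type":"number"}},"delta_pos":{"type":"array","items":{"type":"array","items":{"type":"number"}}},"angular":{"type":"array","items":{"type":"array","items":{"type":"number"}}}},"required":["claw","delta_pos","angular"]}

```bash
mkdir -p pics
cat > h.py <<'E'
import numpy as np, cv2
from scipy.spatial.transform import Rotation as R
from workcell import bot
def K(c):
    f=240/np.tan(np.radians(c["fovy"])/2); return np.array([[f,0,c["cx"]],[0,f,c["cy"]],[0,0,1.]])
def rot(q): return R.from_quat([q[1],q[2],q[3],q[0]]).as_matrix()
def ray(c,uv):
    p=cv2.undistortPoints(np.array(uv,float).reshape(-1,1,2),K(c),np.array(c["distortion"],float)).reshape(-1,2)
    return np.array(c["origin"]),np.c_[p,np.ones(len(p))]@rot(c["orientation"]).T
def atz(c,uv,z):
    o,d=ray(c,uv); return o+d*((z-o[2])/d[:,2:3])
def tri(c1,uv1,c2,uv2):
    o1,d1=ray(c1,uv1);o2,d2=ray(c2,uv2);out=[]
    for a,b in zip(d1,d2):
        s=np.linalg.lstsq(np.c_[a,-b],o2-o1,rcond=None)[0]
        p,q=o1+a*s[0],o2+b*s[1]; out.append(np.r_[(p+q)/2,np.linalg.norm(p-q)])
    return np.array(out)
def proj(c,P):
    M=rot(c["orientation"]).T
    return cv2.projectPoints(np.array(P,float),cv2.Rodrigues(M)[0],-M@np.array(c["origin"]),K(c),np.array(c["distortion"],float))[0].reshape(-1,2)
def snap(n,name):
    import pickle
    c=bot.camera(n); cv2.imwrite(f"pics/{name}.png",c["frame"]); pickle.dump(c,open(f"pics/{name}.pkl","wb")); return c
def load(name):
    import pickle; return pickle.load(open(f"pics/{name}.pkl","rb"))
E
python3 - <<'E'
from h import *
for n in("top","side"):
    c=snap(n,n+"1"); print(n,c["origin"],c["fovy"],c["distortion"],rot(c["orientation"]).round(2).tolist())
print(bot.tip_extent,bot.read_state())
E
```

```text
top [ 0.10428638 -0.00687975  1.56640304] 43.41558026259149 [-0.07964862  0.          0.          0.          0.        ] [[0.01, -0.97, 0.23], [-1.0, -0.01, -0.0], [0.01, -0.23, -0.97]]
side [ 0.15633282 -0.78769906  1.02316499] 49.907324700450104 [-0.06322346  0.          0.          0.          0.        ] [[0.93, -0.28, 0.24], [-0.37, -0.7, 0.61], [0.0, -0.66, -0.75]]
0.0726 {'t': 0.1, 'qpos': array([ 1.12988063e+00,  8.78933065e-02,  1.37211744e+00, -2.01485428e-05,
        1.68359258e+00, -1.03102498e-01]), 'qvel': array([-4.89218255e-05, -9.54785576e-04, -6.07991433e-03, -1.82951944e-03,
       -1.88918575e-03, -1.39411499e-04]), 'joint_efforts': array([ 2.43301110e-03, -3.53014076e+01, -3.14220536e+01, -1.00477580e-04,
        7.88772275e-03, -3.75229047e-05]), 'ee_pos': array([0.18216388, 0.51863549, 0.30284209]), 'eef_rot': array([-2.60457895e-04,  1.68105630e-01,  9.85768475e-01, -9.71063971e-04]), 'contact_force': array([ 0.19351913, -0.50175366, -0.37435493]), 'ft_torque': array([-0.02513836, -0.02819018, -0.00492835]), 'gripper_force': 0.0, 'grip_width': 0.08539171430750227}
```

View pics/top1.png

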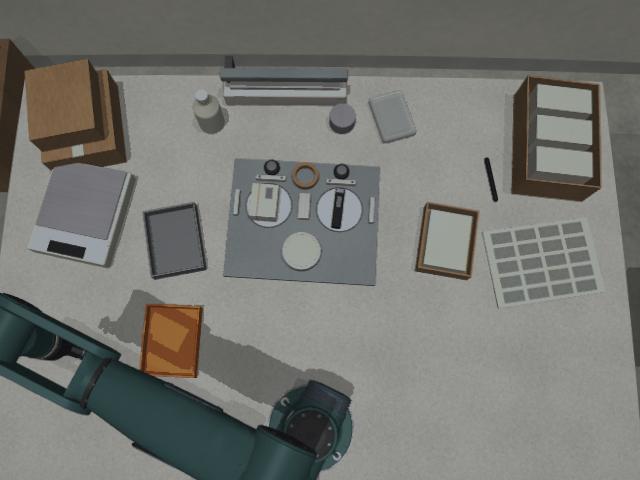

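View pics/side1.png

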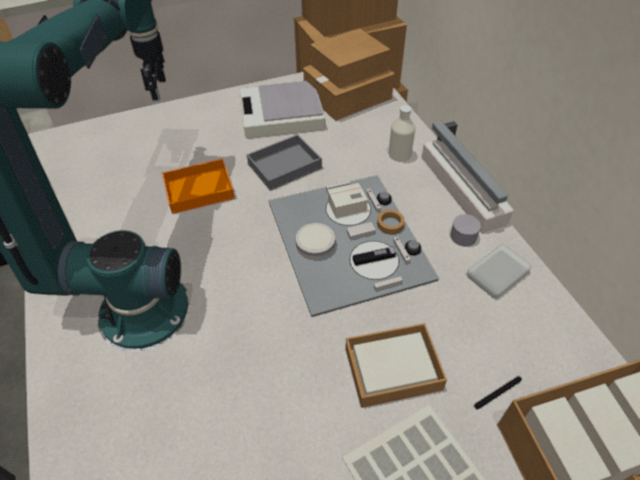

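The top view shows:
- the cutter, a black bar, in the right bay at (338,209); the black bar at (491,180) lies off the plate, so it is a look-alike
- the carton in the left bay at (264,202)
- the tin at (302,251)
- the grey tray at (175,240); the orange one at (172,340) and the wooden one at (448,240) are look-alikes
- the right button at (341,171)

The side view agrees: cutter (375,256), tray (284,161), tin (316,238). I'll confirm the cutter and tray in one enlarged crop.

Run:
```python
from h import *
t,s=load("top1"),load("side1")
im=t["frame"][148:292,138:388]; cv2.imwrite("pics/crop1.png",cv2.resize(im,None,fx=3.2,fy=3.2,interpolation=cv2.INTER_CUBIC))
P=atz(t,[(235,158),(380,166),(376,284),(224,277)],.012);print("corners",P.round(3).tolist())
x=(P[0]+P[1]-P[2]-P[3]);print("yaw",np.degrees(np.arctan2(x[1],x[0])),P.mean(0))
for n,uv in dict(tray=(175,240),cutter=(338,209),tin=(302,251),btn=(341,171)).items(): print(n,atz(t,[uv],.03).round(3))
print("tri cutter,tin,btn",tri(t,[(338,209),(302,251),(341,170)],s,[(375,256),(316,235),(413,246)]).round(3).tolist())
```

```text
corners [[0.713, 0.212, 0.012], [0.693, -0.186, 0.012], [0.366, -0.17, 0.012], [0.381, 0.228, 0.012]]
yaw -2.764256940969047 [0.53845695 0.02082598 0.012     ]
tray [[0.475 0.359 0.03 ]]
cutter [[ 0.564 -0.07   0.03 ]]
tin [[0.449 0.024 0.03 ]]
btn [[ 0.671 -0.078  0.03 ]]
tri cutter,tin,btn [[0.568, -0.071, 0.022, 0.004], [0.446, 0.023, 0.054, 0.005], [0.675, -0.078, 0.024, 0.002]]
```

View pics/crop1.png

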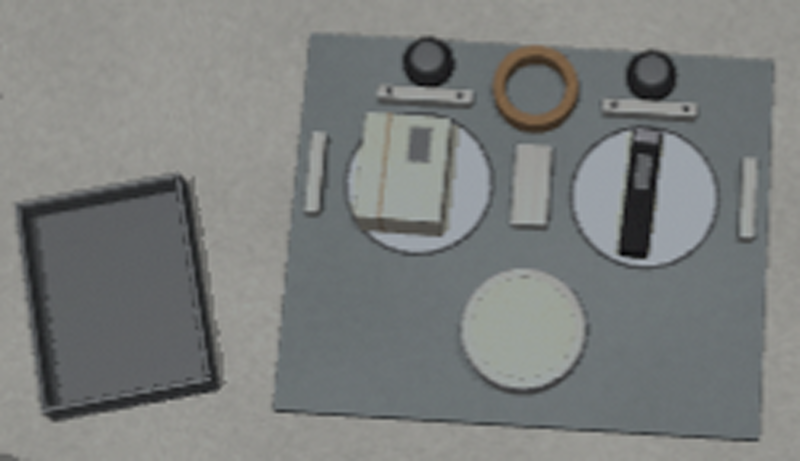

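The crop confirms it. The black bar with the steel nose and grey slide lies in the right bay, and the dark-grey empty tray is to the left of the plate. Now I'll work out the cutter's heading.

Run:
```python
from h import *
t=load("top1")
C=lambda u,v:(138+u/3.2,148+v/3.2)
a=atz(t,[C(648,130),C(633,257)],.032)[:,:2];d=a[0]-a[1];print("cutter",a.mean(0),np.linalg.norm(d),np.degrees(np.arctan2(d[1],d[0])))
w=atz(t,[C(645,198),C(419,184)],.012);print("windows",w.round(4).tolist())
tr=atz(t,[C(17,204),C(184,176),C(218,388),C(50,416)],.04);print("tray",tr.round(3).tolist(),tr.mean(0))
print([np.linalg.norm(tr[i]-tr[i-1]).round(3) for i in range(4)])
for n in("FullName",):print([x for x in dir(bot) if x[0]!='_'])
```

```text
cutter [ 0.56528378 -0.07058754] 0.11073498929752791 -6.525155152501479
windows [[0.5669, -0.0751, 0.012], [0.5774, 0.115, 0.012]]
tray [[0.549, 0.446, 0.04], [0.574, 0.308, 0.04], [0.396, 0.271, 0.04], [0.372, 0.406, 0.04]] [0.47273221 0.35748335 0.04      ]
[np.float64(0.182), np.float64(0.14), np.float64(0.182), np.float64(0.137)]
['IKError', 'camera', 'close_job', 'read_state', 'tip_extent']
```

>>> servo_tool --claw '[0.07, 0.07, 0.07, 0.07, 0.07, 0.07, 0.07, 0.07, 0.07, 0.07, 0.07, 0.07]' --delta_pos '[[0.03, -0.05, 0], [0.06, -0.1, 0], [0.1, -0.15, 0], [0.13, -0.2, 0], [0.16, -0.25, 0], [0.2, -0.3, 0], [0.23, -0.35, -0.01], [0.26, -0.4, -0.02], [0.29, -0.45, -0.03], [0.32, -0.5, -0.04], [0.355, -0.55, -0.05], [0.385, -0.59, -0.06]]' --angular '[[0, 0, 0.02], [0, 0, 0.04], [0, 0, 0.06], [0, 0, 0.08], [0, 0, 0.1], [0, 0, 0.12], [0, 0, 0.14], [0, 0, 0.16], [0, 0, 0.18], [0, 0, 0.2], [0, 0, 0.21], [0, 0, 0.21]]'

```text
t: 1.6
ee_pos: [0.568, -0.0733, 0.2429]
eef_rot: [-0.0, 0.064, 0.998, 0.0]
contact_force: [0.4, 1.2, 0.4]
grip_width: 0.0701
gripper_force: 0.0
```

Run:
```python
from h import *
c=snap("wrist","w1"); print(c["origin"],rot(c["orientation"]).round(2).tolist())
for n,z in (("cutter",.032),("win",.012)):print(n,proj(c,[[.5653,-.0706,.032],[.5669,-.0751,.012]]).round(0).tolist())
```

```text
[ 0.49493245 -0.06548327  0.31351615] [[0.13, 0.95, 0.28], [0.99, -0.12, -0.04], [0.0, 0.29, -0.96]]
cutter [[327.0, 221.0], [321.0, 217.0]]
win [[327.0, 221.0], [321.0, 217.0]]
```

View pics/w1.png

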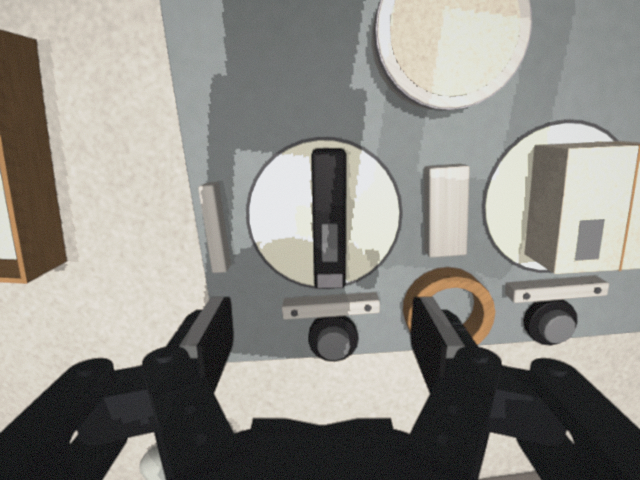

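The wrist view shows the cutter at (330,219) with its nose at (330,287), the window ellipse around (325,213), the right button at (333,337) and the tin at (455,35). The cutter sits as expected; next I'll triangulate its height and fit the window.

Run:
```python
from h import *
t,w=load("top1"),load("w1")
C=lambda u,v:(138+u/3.2,148+v/3.2)
a=atz(w,[(331,287),(329,150)],.032)[:,:2];d=a[0]-a[1];print("cutter",a.mean(0),np.linalg.norm(d),np.degrees(np.arctan2(d[1],d[0])))
print("tri nose,tail,btn,buttontop", tri(t,[C(648,130),C(633,257),C(652,69),C(544,325)],w,[(331,287),(329,150),(334,341),(455,30)]).round(4).tolist())
print("win",atz(w,[(248,213),(401,213),(325,138),(327,289)],.012).round(4).tolist())
print("btn",atz(w,[(334,341)],.03))
```

```text
cutter [ 0.56664245 -0.06823528] 0.10655236065802386 -6.264504969469127
tri nose,tail,btn,buttontop [[0.6206, -0.0755, 0.0303, 0.0029], [0.5143, -0.0635, 0.018, 0.0026], [0.6832, -0.08, 0.0083, 0.003], [0.4482, 0.013, 0.0693, 0.0133]]
win [[0.5557, -0.133, 0.012], [0.5717, -0.0109, 0.012], [0.5057, -0.0641, 0.012], [0.6299, -0.0783, 0.012]]
btn [[ 0.66976583 -0.0776263   0.03      ]]
```

>>> servo_tool --claw '[0.07, 0.07, 0.07, 0.07, 0.07, 0.07, 0.02, 0.015, 0.015, 0.015]' --delta_pos '[[-0.001, 0.002, -0.05], [-0.001, 0.002, -0.1], [-0.001, 0.002, -0.13], [-0.001, 0.002, -0.145], [-0.001, 0.002, -0.155], [-0.001, 0.002, -0.155], [-0.001, 0.002, -0.155], [-0.001, 0.002, -0.155], [-0.001, 0.002, -0.155], [-0.001, 0.002, -0.155]]' --angular '[[0, 0, 0.01], [0, 0, 0.01], [0, 0, 0.01], [0, 0, 0.01], [0, 0, 0.01], [0, 0, 0.01], [0, 0, 0.01], [0, 0, 0.01], [0, 0, 0.01], [0, 0, 0.01]]'

```text
t: 2.9
ee_pos: [0.5671, -0.0692, 0.0904]
eef_rot: [0.001, 0.059, 0.998, -0.0]
contact_force: [-0.8, 0.6, 5.7]
grip_width: 0.0244
gripper_force: 63.5
```

>>> servo_tool --claw '[0.015, 0.015, 0.015, 0.015, 0.015, 0.015, 0.015, 0.015, 0.015, 0.015, 0.015, 0.015]' --delta_pos '[[0, 0, 0.03], [0, 0, 0.08], [0, 0, 0.12], [0, 0.04, 0.13], [-0.01, 0.09, 0.13], [-0.02, 0.145, 0.13], [-0.03, 0.2, 0.13], [-0.045, 0.255, 0.13], [-0.06, 0.31, 0.13], [-0.08, 0.365, 0.13], [-0.09, 0.41, 0.13], [-0.094, 0.427, 0.13]]' --angular '[[0, 0, 0], [0, 0, 0], [0, 0, 0], [0, 0, 0.03], [0, 0, 0.07], [0, 0, 0.11], [0, 0, 0.15], [0, 0, 0.19], [0, 0, 0.24], [0, 0, 0.28], [0, 0, 0.31], [0, 0, 0.33]]'

```text
t: 4.4
ee_pos: [0.4709, 0.3601, 0.218]
eef_rot: [-0.001, -0.108, 0.994, -0.0]
contact_force: [0.3, -0.4, -0.8]
grip_width: 0.0245
gripper_force: 62.9
```

>>> servo_tool --claw '[0.015, 0.015, 0.015, 0.015, 0.015, 0.015, 0.05, 0.05, 0.05, 0.05, 0.05]' --delta_pos '[[0, 0, -0.05], [0, 0, -0.1], [0, 0, -0.12], [0, 0, -0.128], [0, 0, -0.132], [0, 0, -0.132], [0, 0, -0.132], [0, 0, -0.132], [0, 0, -0.1], [0, 0, -0.04], [0, 0, 0]]' --angular '[[0, 0, 0], [0, 0, 0], [0, 0, 0], [0, 0, 0], [0, 0, 0], [0, 0, 0], [0, 0, 0], [0, 0, 0], [0, 0, 0], [0, 0, 0], [0, 0, 0]]'

```text
t: 5.78
ee_pos: [0.4729, 0.3583, 0.2227]
eef_rot: [0.002, -0.106, 0.994, 0.001]
contact_force: [0.4, 1.0, 0.4]
grip_width: 0.0501
gripper_force: 0.0
```

Run:
```python
from h import *
t=snap("top","top2"); s=bot.read_state(); print(s["ee_pos"],s["grip_width"],bot.tip_extent)
im=t["frame"]; u=cv2.resize(im[148:292,138:388],None,fx=3.2,fy=3.2,interpolation=cv2.INTER_CUBIC); cv2.imwrite("pics/crop2.png",u)
g=np.load if 0 else None
# tin lid and window by bright segmentation
hsv=cv2.cvtColor(u,cv2.COLOR_BGR2HSV)
b=((u.min(2)>140)).astype(np.uint8)
n,l,st,ce=cv2.connectedComponentsWithStats(b)
for i in range(1,n):
    if st[i,4]>2000: print(st[i].tolist(),ce[i].round(1))
```

```text
[0.47456705 0.35945845 0.22921271] 0.050144697782629435 0.0726
[0, 0, 800, 461, 86232] [412.9 133. ]
[349, 112, 101, 109, 7833] [398.2 170.3]
[372, 129, 117, 123, 4018] [453.9 199.7]
[575, 130, 140, 135, 14873] [644.2 197.1]
[511, 144, 40, 80, 2600] [530.5 184. ]
[211, 234, 74, 139, 6575] [249.6 305. ]
[462, 269, 122, 119, 11360] [522.5 327.8]
```

View pics/crop2.png

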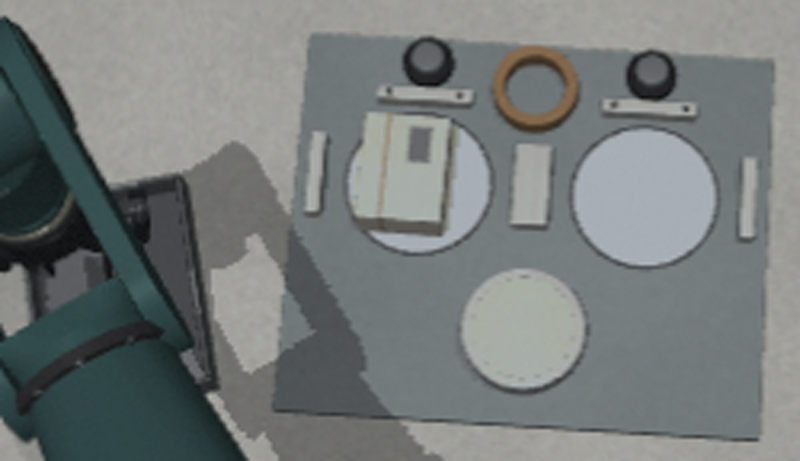

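The crop shows the right bay now clear, with the window at (644,197) and the tin at (522,328). The tray is hidden by the arm, so I'll check it later. Next are the push numbers.

Run:
```python
from h import *
t=load("top2")
C=lambda u,v:(138+(u+.5)/3.2-.5,148+(v+.5)/3.2-.5)
w=atz(t,[C(644.2,197.1)],.012)[0,:2]; q=atz(t,[C(522.5,327.8)],.044)[0,:2]
P=atz(t,[C(308,33),C(775,59),C(760,440),C(274,411)],.012)[:,:2]
a=P[0]+P[1]-P[2]-P[3];print("yaw",np.degrees(np.arctan2(a[1],a[0])))
ya=P[0]+P[3]-P[1]-P[2];yaw=np.arctan2(a[1],a[0]);print("yaw2",np.degrees(np.arctan2(-ya[0],ya[1])))
# cross check: window relative to the corner centre should be (35,-95)
Rm=np.array([[np.cos(yaw),-np.sin(yaw)],[np.sin(yaw),np.cos(yaw)]])
print("win",w,"from corners",P.mean(0)+Rm@[35,-95]*0.001 if 0 else P.mean(0)+Rm@np.array([.035,-.095]))
print("tin",q,"plate-rel to bay",(Rm.T@(q-w)).round(4))
print("win wrist est",[.5678,-.0715],"btn",w+Rm@[.106,0])
```

```text
yaw -2.8305323184985616
yaw2 -2.899277327981045
win [ 0.56864829 -0.07354184] from corners [ 0.56850015 -0.07386271]
tin [0.44796605 0.0264466 ] plate-rel to bay [-0.1255  0.0939]
win wrist est [0.5678, -0.0715] btn [ 0.67451897 -0.07877634]
```

>>> servo_tool --claw '[0.06, 0.06, 0.06, 0.06, 0.06, 0.06, 0.06, 0.06, 0.06, 0.06]' --delta_pos '[[-0.01, -0.04, 0], [-0.02, -0.08, 0], [-0.03, -0.12, 0], [-0.04, -0.16, 0], [-0.045, -0.2, 0], [-0.05, -0.23, 0], [-0.06, -0.25, 0], [-0.063, -0.267, 0], [-0.063, -0.267, 0], [-0.063, -0.267, 0]]' --angular '[[0, 0, -0.16], [0, 0, -0.32], [0, 0, -0.48], [0, 0, -0.64], [0, 0, -0.8], [0, 0, -0.96], [0, 0, -1.12], [0, 0, -1.25], [0, 0, -1.25], [0, 0, -1.25]]'

```text
t: 7.08
ee_pos: [0.4094, 0.0913, 0.2192]
eef_rot: [0.0, 0.495, 0.869, 0.0]
contact_force: [0.6, -0.1, 0.5]
grip_width: 0.0601
gripper_force: 0.0
```

Run:
```python
from h import *
s=bot.read_state(); print(s["ee_pos"],rot(s["eef_rot"])[:,0].round(3),s["qpos"].round(2))
t=snap("top","top3");f=t["frame"][190:290,130:220]
h=cv2.cvtColor(f,cv2.COLOR_BGR2GRAY); m=(h<35).astype(np.uint8)
n,l,st,ce=cv2.connectedComponentsWithStats(m)
for i in range(1,n):
    if st[i,4]>60: print(st[i].tolist(),atz(t,[ce[i]+[130,190]],.025))
```

```text
[0.40944707 0.0913394  0.21917121] [-0.51  0.86  0.  ] [ 0.08 -0.18  1.79  0.    1.52 -0.45]
[46, 32, 10, 40, 95] [[0.46300271 0.34327546 0.025     ]]
```

>>> servo_tool --claw '[0.06, 0.06, 0.06, 0.06, 0.06, 0.06, 0.06, 0.06, 0.06]' --delta_pos '[[0, 0, -0.06], [0, 0, -0.11], [0, 0, -0.127], [0, 0, -0.127], [0.005, -0.008, -0.127], [0.01, -0.017, -0.127], [0.015, -0.025, -0.127], [0.02, -0.034, -0.127], [0.02, -0.034, -0.127]]' --angular '[[0, 0, 0], [0, 0, 0], [0, 0, 0], [0, 0, 0], [0, 0, 0], [0, 0, 0], [0, 0, 0], [0, 0, 0], [0, 0, 0]]'

```text
t: 8.25
ee_pos: [0.43, 0.0559, 0.0922]
eef_rot: [0.001, 0.496, 0.868, -0.0]
contact_force: [-0.2, 0.7, 0.1]
grip_width: 0.0598
gripper_force: 0.0
```

>>> servo_tool --claw '[0.06, 0.06, 0.06, 0.06, 0.06, 0.06, 0.06, 0.06, 0.06, 0.06, 0.06, 0.06]' --delta_pos '[[0.004, -0.006, 0], [0.008, -0.013, 0], [0.012, -0.02, 0], [0.016, -0.027, 0], [0.02, -0.034, 0], [0.024, -0.041, 0], [0.028, -0.047, 0], [0.032, -0.054, 0], [0.036, -0.061, 0], [0.04, -0.068, 0], [0.043, -0.073, 0], [0.043, -0.073, 0]]' --angular '[[0, 0, 0], [0, 0, 0], [0, 0, 0], [0, 0, 0], [0, 0, 0], [0, 0, 0], [0, 0, 0], [0, 0, 0], [0, 0, 0], [0, 0, 0], [0, 0, 0], [0, 0, 0]]'

```text
t: 9.75
ee_pos: [0.4727, -0.0166, 0.0921]
eef_rot: [0.0, 0.496, 0.868, 0.0]
contact_force: [-0.2, 0.3, -0.4]
grip_width: 0.0605
gripper_force: 0.0
```

Run:
```python
from h import *
s=bot.read_state(); print(s["ee_pos"],s["contact_force"])
t=snap("top","top4");u=cv2.resize(t["frame"][148:328,138:388],None,fx=3.2,fy=3.2,interpolation=cv2.INTER_CUBIC); cv2.imwrite("pics/crop4.png",u)
```

```text
[ 0.47266882 -0.0165627   0.09208432] [-0.22122067  0.33638439 -0.36820783]
```

View pics/crop4.png

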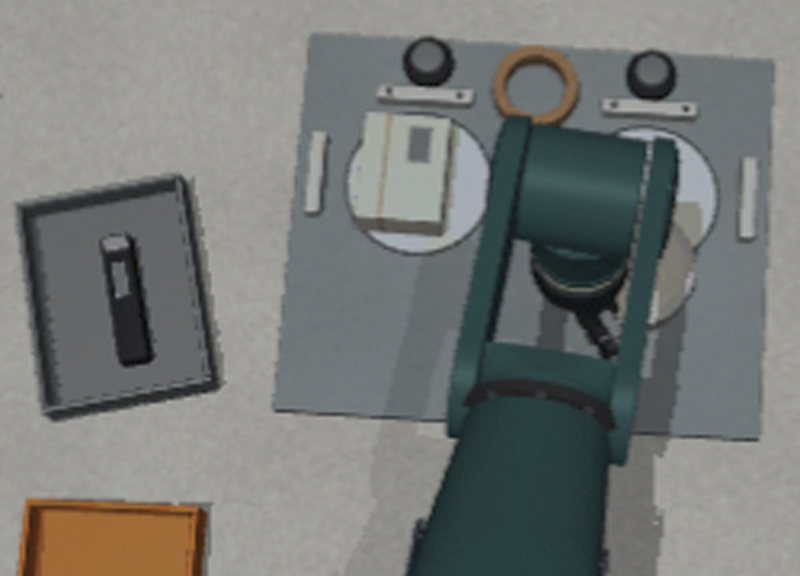

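The crop shows the cutter lying inside the tray around (127,300) and the tin's edge near (660,270), at the mouth of the bay. I'll back off, rise, turn to the new heading and locate the tin.

>>> servo_tool --claw '[0.06, 0.06, 0.06, 0.06, 0.06, 0.06, 0.06, 0.06, 0.06, 0.06]' --delta_pos '[[-0.006, 0.01, 0], [-0.013, 0.022, 0.01], [-0.016, 0.026, 0.05], [-0.02, 0.02, 0.1], [-0.03, 0.0, 0.15], [-0.04, -0.02, 0.15], [-0.048, -0.029, 0.15], [-0.048, -0.029, 0.15], [-0.048, -0.029, 0.15], [-0.048, -0.029, 0.15]]' --angular '[[0, 0, 0], [0, 0, 0], [0, 0, 0.1], [0, 0, 0.25], [0, 0, 0.4], [0, 0, 0.55], [0, 0, 0.7], [0, 0, 0.845], [0, 0, 0.845], [0, 0, 0.845]]'

```text
t: 11.05
ee_pos: [0.4241, -0.0445, 0.2423]
eef_rot: [0.0, 0.097, 0.995, 0.0]
contact_force: [0.4, -0.3, 0.4]
grip_width: 0.0604
gripper_force: 0.0
```

Run:
```python
from h import *
s=bot.read_state(); print(s["ee_pos"],rot(s["eef_rot"])[:,0].round(3))
w=snap("wrist","w2"); print(proj(w,[[.499,-.060,.044],[.5685,-.0735,.012]]).round(0).tolist())
```

```text
[ 0.42410227 -0.04445937  0.24229414] [-0.981  0.193 -0.001]
[[323.0, 323.0], [323.0, 374.0]]
```

View pics/w2.png

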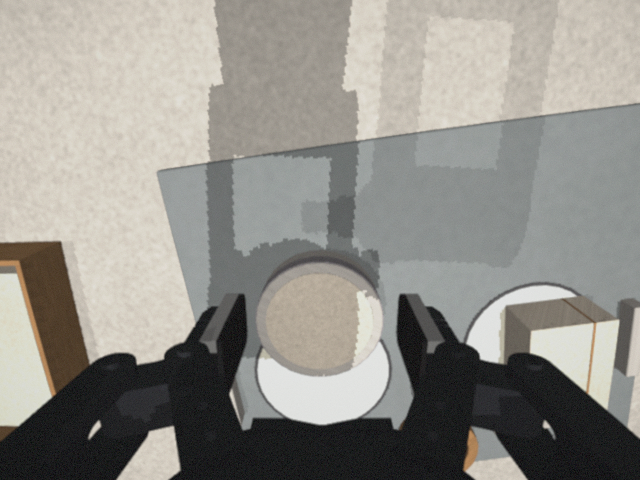

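The wrist view shows the lid centred near (320,318) and the window behind it near (323,375). Both are within a few pixels of the prediction.

Run:
```python
from h import *
w=load("w2")
P=atz(w,[(258,316),(382,319),(321,376),(319,262)],.044)[:,:2];print(P.round(4).tolist(),(P[0]+P[1])/2,(P[2]+P[3])/2,np.linalg.norm(P[0]-P[1]),np.linalg.norm(P[2]-P[3]))
```

```text
[[0.4837, -0.1084], [0.505, -0.0139], [0.5473, -0.0709], [0.4489, -0.053]] [ 0.49431136 -0.06114664] [ 0.49807237 -0.06191572] 0.09688318658843599 0.10005925180715952
```

>>> servo_tool --claw '[0.06, 0.06, 0.06, 0.06, 0.06, 0.06, 0.06, 0.06, 0.06, 0.06]' --delta_pos '[[0, -0.0025, -0.06], [0, -0.0025, -0.11], [0, -0.0025, -0.14], [0, -0.0025, -0.15], [0, -0.0025, -0.15], [0.008, -0.004, -0.15], [0.015, -0.0055, -0.15], [0.022, -0.0065, -0.15], [0.029, -0.0075, -0.15], [0.036, -0.009, -0.15]]' --angular '[[0, 0, 0], [0, 0, 0], [0, 0, 0], [0, 0, 0], [0, 0, 0], [0, 0, 0], [0, 0, 0], [0, 0, 0], [0, 0, 0], [0, 0, 0]]'

```text
t: 12.35
ee_pos: [0.4604, -0.0541, 0.092]
eef_rot: [-0.001, 0.096, 0.995, 0.0]
contact_force: [-2.4, 0.5, 2.9]
grip_width: 0.06
gripper_force: 1.6
```

>>> servo_tool --claw '[0.06, 0.06, 0.06, 0.06, 0.06, 0.06, 0.06, 0.06, 0.06, 0.06, 0.06]' --delta_pos '[[0.006, -0.001, 0], [0.012, -0.002, 0], [0.018, -0.003, 0], [0.024, -0.004, 0], [0.03, -0.005, 0], [0.036, -0.006, 0], [0.041, -0.007, 0], [0.046, -0.008, 0], [0.05, -0.0088, 0], [0.05, -0.0088, 0], [0.05, -0.0088, 0]]' --angular '[[0, 0, 0], [0, 0, 0], [0, 0, 0], [0, 0, 0], [0, 0, 0], [0, 0, 0], [0, 0, 0], [0, 0, 0], [0, 0, 0], [0, 0, 0], [0, 0, 0]]'

```text
t: 13.72
ee_pos: [0.5105, -0.0629, 0.0918]
eef_rot: [0.0, 0.096, 0.995, 0.0]
contact_force: [-0.2, -0.3, -0.5]
grip_width: 0.0602
gripper_force: 0.0
```

Run:
```python
from h import *
s=bot.read_state(); print(s["ee_pos"],s["contact_force"].round(1))
w=snap("side","s2"); u=w["frame"][170:310,260:450]; cv2.imwrite("pics/s2c.png",cv2.resize(u,None,fx=4,fy=4,interpolation=cv2.INTER_CUBIC))
```

```text
[ 0.51053183 -0.0629489   0.09176069] [-0.2 -0.3 -0.5]
```

View pics/s2c.png

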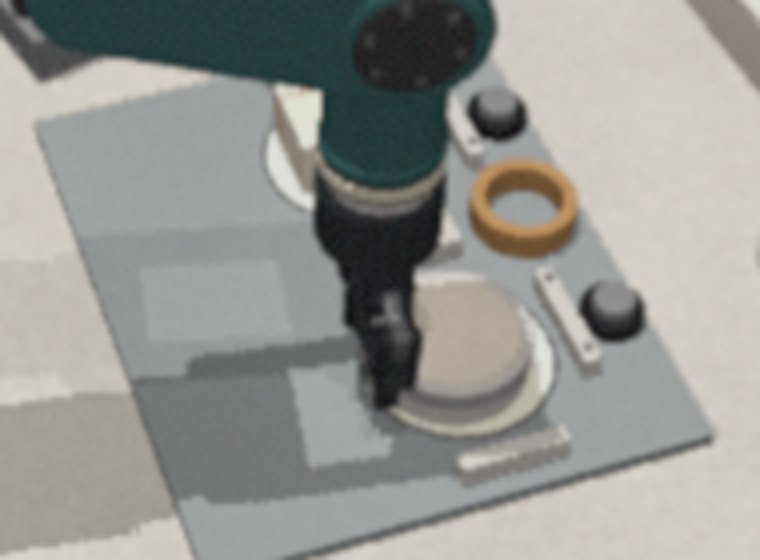

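The side view shows the tin partly over the window, with the uncovered rim towards the button. Only a few mm of push remain.

>>> servo_tool --claw '[0.06, 0.06, 0.06, 0.06, 0.06, 0.06, 0.06, 0.06, 0.06, 0.06, 0.06]' --delta_pos '[[0.002, 0, 0], [0.004, 0, 0], [0.006, -0.0005, 0], [0.0073, -0.0005, 0], [0.0073, -0.0005, 0], [0.0073, -0.0005, 0], [-0.003, 0.0015, 0], [-0.02, 0.005, 0], [-0.04, 0.009, 0.05], [-0.07, 0.012, 0.11], [-0.07, 0.012, 0.15]]' --angular '[[0, 0, 0], [0, 0, 0], [0, 0, 0], [0, 0, 0], [0, 0, 0], [0, 0, 0], [0, 0, 0], [0, 0, 0], [0, 0, 0], [0, 0, 0], [0, 0, 0]]'

```text
t: 15.15
ee_pos: [0.4385, -0.0505, 0.2442]
eef_rot: [0.001, 0.096, 0.995, -0.0]
contact_force: [0.6, -0.1, 0.2]
grip_width: 0.06
gripper_force: 0.0
```

>>> servo_tool --claw '[0.06, 0.06, 0.06, 0.06, 0.06, 0.06, 0.06]' --delta_pos '[[0, -0.06, 0.01], [-0.01, -0.12, 0.02], [-0.02, -0.18, 0.03], [-0.02, -0.22, 0.03], [-0.02, -0.24, 0.03], [-0.02, -0.24, 0.03], [-0.02, -0.24, 0.03]]' --angular '[[0, 0, 0], [0, 0, 0], [0, 0, 0], [0, 0, 0], [0, 0, 0], [0, 0, 0], [0, 0, 0]]'

```text
t: 16.02
ee_pos: [0.4204, -0.2894, 0.2717]
eef_rot: [-0.0, 0.096, 0.995, 0.001]
contact_force: [0.2, 0.3, -0.5]
grip_width: 0.0599
gripper_force: 0.0
```

Run:
```python
from h import *
s=bot.read_state(); print(s["ee_pos"],s["contact_force"].round(1))
t=snap("top","top5"); u=t["frame"][150:290,220:385]; u=cv2.resize(u,None,fx=4.8,fy=4.2 if 0 else 4.8,interpolation=cv2.INTER_CUBIC)[:600]; cv2.imwrite("pics/t5c.png",u[:, :])
print(u.shape)
```

```text
[ 0.42040579 -0.28942088  0.27170093] [ 0.2  0.3 -0.5]
(600, 792, 3)
```

Run:
```python
from h import *
u=cv2.imread("pics/t5c.png"); print(u.shape); cv2.imwrite("pics/t5d.png",u[:600,:790])
```

```text
(600, 792, 3)
```

View pics/t5d.png

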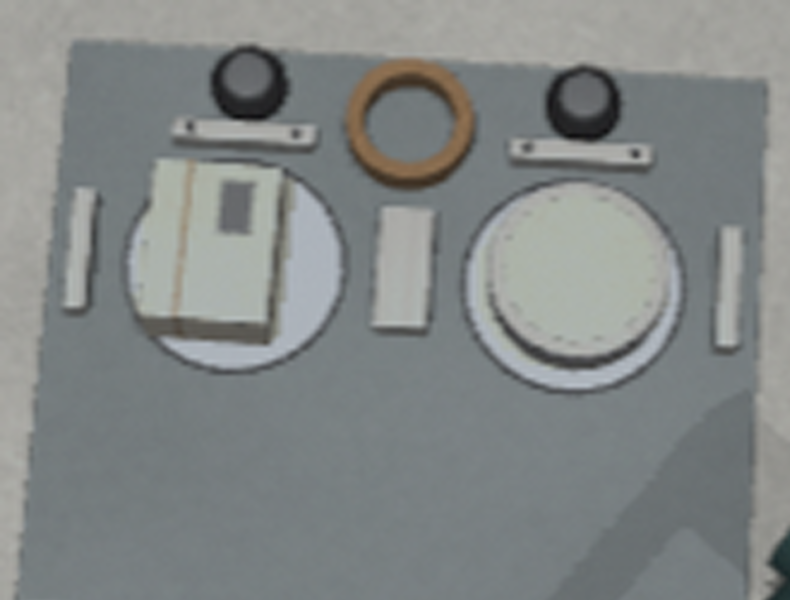

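The top crop shows the tin over the window: lid centre about (579,270), window about (574,286). The offset looks mostly like perspective from the lid's height, so I'll measure it properly with colour masks, against the calibration.

Run:
```python
from h import *
t,o=load("top5"),load("top2")
def comp(c,m,near,z):
    n,l,st,ce=cv2.connectedComponentsWithStats(m.astype(np.uint8)); 
    i=min((i for i in range(1,n) if st[i,4]>1500),key=lambda i:np.hypot(*(ce[i]-near)))
    k=np.max([cv2.contourArea(x) for x in cv2.findContours((l==i).astype(np.uint8),0,2)[0]])
    ct=max(cv2.findContours((l==i).astype(np.uint8),0,2)[0],key=cv2.contourArea); e=cv2.fitEllipse(cv2.convexHull(ct)); cc=np.array(e[0])
    p=atz(c,[(cc[0]+.5)/4-.5+np.array([220]),0][:1] if 0 else [((cc[0]+.5)/4-.5+220,(cc[1]+.5)/4-.5+150)],z)[0]; print(st[i].tolist(),np.round(e[1],1),p.round(4)); return p
def up(c): return cv2.resize(c["frame"][150:290,220:385],None,fx=4,fy=4,interpolation=cv2.INTER_CUBIC).astype(int)
a,b=up(t),up(o)
warm=lambda u:(u.min(2)>130)&(u[...,0]-u[...,2]<5)
cool=lambda u:(u.min(2)>135)&(u[...,0]-u[...,2]>5)
print("lid before");comp(o,warm(b),(328,408),.044)
print("window before");w=comp(o,cool(b),(478,236),.012)
print("lid now");l=comp(t,warm(a),(482,225),.044)
# direct: outer bright region now, silhouettes
r=R.from_euler('z',-2.85,degrees=True).as_matrix(); print("err plate xy mm",((r.T@(l-w))[:2]*1e3).round(1))
```

```text
lid before
[249, 328, 154, 149, 17705] [150.  154.5] [0.4481 0.0265 0.044 ]
window before
[390, 154, 176, 170, 23441] [169.4 176.8] [ 0.5687 -0.0736  0.012 ]
lid now
[398, 152, 160, 152, 18073] [148.6 167.9] [ 0.5657 -0.0714  0.044 ]
err plate xy mm [-3.  2.]
```

```bash
cat > lid.py <<'E'
from h import *
def up(c): return cv2.resize(c["frame"][150:290,220:385],None,fx=4,fy=4,interpolation=cv2.INTER_CUBIC)
px=lambda cc:[((cc[0]+.5)/4-.5+220,(cc[1]+.5)/4-.5+150)]
def run(name,w=np.array([.5687,-.0736,.012])):
    o,t=load("top2"),load(name); b,a=up(o),up(t)
    r=R.from_euler('z',-2.85,degrees=True).as_matrix()
    c0=proj(o,[[.4481,.0265,.044]])[0]; c0=((c0-[220,150])+.5)*4-.5; x,y=np.round(c0).astype(int)
    T=b[y-80:y+81,x-80:x+81]; M=np.zeros(T.shape,np.float32); cv2.circle(M,(80,80),76,(1,1,1),-1)
    s=cv2.matchTemplate(a.astype(np.float32),T.astype(np.float32),cv2.TM_SQDIFF,mask=M); s=s[40:250,300:500] if 0 else s
    v,_,p,_=cv2.minMaxLoc(s); l=atz(t,px(np.array(p)+80+(c0-[x,y])),.044)[0]; print("template",p,l.round(4),((r.T@(l-w))[:2]*1e3).round(1))
    for th in (0,2,4):
        m=((a.min(2)>120)&(a[...,0].astype(int)-a[...,2]<th)).astype(np.uint8)
        m=cv2.morphologyEx(m,cv2.MORPH_OPEN,cv2.getStructuringElement(2,(61,61)))
        n,L,st,ce=cv2.connectedComponentsWithStats(m)
        for i in range(1,n):
            if abs(ce[i][0]-480)<40 and abs(ce[i][1]-225)<40: l=atz(t,px(ce[i]),.044)[0]; print(th,st[i].tolist(),l.round(4),((r.T@(l-w))[:2]*1e3).round(1))
E
python3 -c "
from lid import *
run('top5')"
```

```text
template (402, 143) [ 0.57   -0.0753  0.044 ] [ 1.4 -1.7]
2 [401, 155, 155, 116, 12832] [ 0.5738 -0.0719  0.044 ] [5. 2.]
4 [400, 152, 157, 145, 17396] [ 0.569  -0.0747  0.044 ] [ 0.3 -1. ]
```

The template and mask methods agree to about 2 mm, which looks centred. I'll check once with the wrist camera over the bay, closing the fingers on the way to the button.

>>> servo_tool --claw '[0.04, 0.02, 0, 0, 0, 0, 0, 0]' --delta_pos '[[0.03, 0.045, 0], [0.06, 0.09, 0], [0.09, 0.135, -0.01], [0.12, 0.18, -0.02], [0.14, 0.205, -0.03], [0.146, 0.214, -0.03], [0.146, 0.214, -0.03], [0.146, 0.214, -0.03]]' --angular '[[0, 0, 0], [0, 0, 0.03], [0, 0, 0.06], [0, 0, 0.1], [0, 0, 0.14], [0, 0, 0.145], [0, 0, 0.145], [0, 0, 0.145]]'

```text
t: 17.08
ee_pos: [0.5659, -0.0776, 0.2427]
eef_rot: [0.0, 0.024, 1.0, -0.0]
contact_force: [-0.4, 0.2, -0.1]
grip_width: -0.0004
gripper_force: 0.0
```

Run:
```python
from h import *
s=bot.read_state(); print(s["ee_pos"],rot(s["eef_rot"])[:,0].round(3))
w=snap("wrist","w3"); c=w["frame"][110:370,190:490]; c=cv2.resize(c,None,fx=2.3,fy=2.3,interpolation=cv2.INTER_CUBIC); print(c.shape)
# overlay: predicted window circle (red) and tin lid/base circles (green) at the target
a=np.linspace(0,2*np.pi,60)
for rr,z,col in((.060,.012,(0,0,255)),(.05,.044,(0,255,0))):
    p=(proj(w,np.c_[.5687+rr*np.cos(a),-.0736+rr*np.sin(a),0*a+z])-[190,110])*2.3
    for q in p: cv2.circle(c,tuple(int(v) for v in q),1,col,-1)
cv2.imwrite("pics/w3c.png",c)
```

```text
[ 0.56591211 -0.07763075  0.24274388] [-0.999  0.049 -0.001]
(598, 690, 3)
```

View pics/w3c.png

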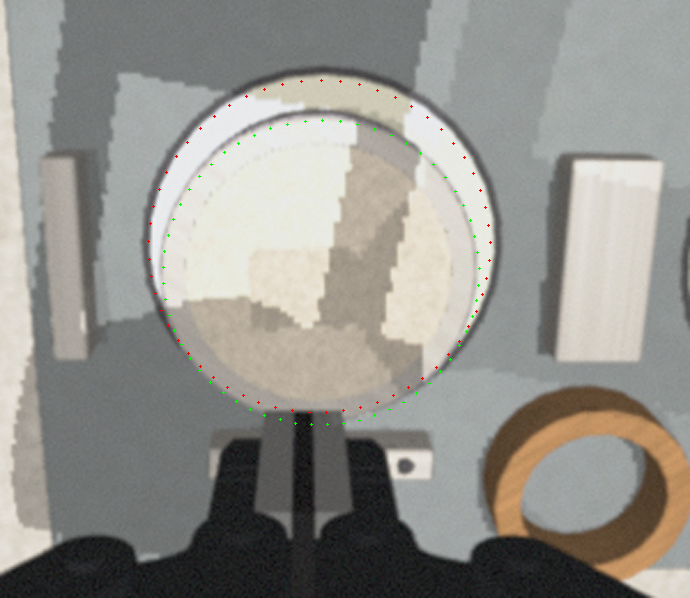

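The last crop shows the window running from 150 to 496 px across and the lid from 160 to 479. Relative to the target overlay, the tin is about 1 mm off in x and 1.5 mm in y. The rim is even enough, so I'll go to the button with a guarded press.

>>> servo_tool --claw '[0, 0, 0, 0, 0, 0, 0, 0, 0, 0]' --delta_pos '[[0.05, 0, 0], [0.09, -0.001, 0], [0.1085, -0.001, -0.01], [0.1085, -0.001, -0.05], [0.1085, -0.001, -0.09], [0.1085, -0.001, -0.11], [0.1085, -0.001, -0.118], [0.1085, -0.001, -0.121], [0.1085, -0.001, -0.124], [0.1085, -0.001, -0.124]]' --angular '[[0, 0, 0], [0, 0, 0], [0, 0, 0], [0, 0, 0], [0, 0, 0], [0, 0, 0], [0, 0, 0], [0, 0, 0], [0, 0, 0], [0, 0, 0]]'

```text
t: 18.38
ee_pos: [0.6752, -0.0779, 0.1191]
eef_rot: [0.001, 0.024, 1.0, -0.0]
contact_force: [0.0, 0.6, -0.2]
grip_width: -0.0002
gripper_force: 0.0
```

Run:
```python
from h import *
s=bot.read_state(); print(s["ee_pos"],s["contact_force"].round(1))
s1=load("side1");t=load("top5")
# button top seen in top5 crop and in side1 (413,244): height
print(tri(t,[(220+583/4.8,150+92/4.8)],s1,[(413,244.5)]).round(4))
print(atz(t,[(220+583/4.8,150+92/4.8)],.035).round(4))
```

```text
[ 0.67523103 -0.07788221  0.11906898] [ 0.   0.6 -0.2]
[[ 0.674  -0.0793  0.0319  0.0033]]
[[ 0.6745 -0.0795  0.035 ]]
```

>>> servo_tool --claw '[0, 0, 0, 0, 0, 0, 0]' --delta_pos '[[-0.001, -0.001, -0.004], [-0.001, -0.001, -0.008], [-0.001, -0.001, -0.01], [-0.001, -0.001, -0.012], [-0.001, -0.001, -0.014], [-0.001, -0.001, -0.016], [-0.001, -0.001, -0.016]]' --angular '[[0, 0, 0], [0, 0, 0], [0, 0, 0], [0, 0, 0], [0, 0, 0], [0, 0, 0], [0, 0, 0]]'

```text
t: 19.25
ee_pos: [0.6736, -0.0789, 0.1021]
eef_rot: [-0.0, 0.024, 1.0, 0.0]
contact_force: [-3.7, 0.5, 3.2]
grip_width: 0.0
gripper_force: 1.6
```

>>> servo_tool --claw '[0, 0, 0, 0, 0]' --delta_pos '[[0, 0, -0.0015], [0, 0, -0.003], [0, 0, -0.004], [0, 0, -0.004], [0, 0, -0.004]]' --angular '[[0, 0, 0], [0, 0, 0], [0, 0, 0], [0, 0, 0], [0, 0, 0]]'

```text
t: 19.88
ee_pos: [0.6739, -0.0789, 0.1006]
eef_rot: [0.0, 0.024, 1.0, -0.0]
contact_force: [-6.8, 1.0, 10.9]
grip_width: -0.0001
gripper_force: 5.6
```

>>> servo_tool --claw '[0, 0, 0, 0]' --delta_pos '[[0, 0, -0.0015], [0, 0, -0.0025], [0, 0, -0.0025], [0, 0, -0.0025]]' --angular '[[0, 0, 0], [0, 0, 0], [0, 0, 0], [0, 0, 0]]'

```text
t: 20.38
ee_pos: [0.6739, -0.0789, 0.1004]
eef_rot: [0.001, 0.024, 1.0, -0.0]
contact_force: [-10.0, 1.6, 19.0]
grip_width: 0.0001
gripper_force: 9.3
```

Position held while the force doubled, so it has bottomed out. I'll release in steps and watch the spring travel.

>>> servo_tool --claw '[0, 0, 0]' --delta_pos '[[0, 0, 0.005], [0, 0, 0.008], [0, 0, 0.008]]' --angular '[[0, 0, 0], [0, 0, 0], [0, 0, 0]]'

```text
t: 20.75
ee_pos: [0.6742, -0.0789, 0.1035]
eef_rot: [0.001, 0.024, 1.0, 0.0]
contact_force: [0.4, 0.7, 3.1]
grip_width: 0.0001
gripper_force: 1.3
```

>>> servo_tool --claw '[0, 0]' --delta_pos '[[0, 0, 0.004], [0, 0, 0.004]]' --angular '[[0, 0, 0], [0, 0, 0]]'

```text
t: 21.0
ee_pos: [0.6738, -0.0789, 0.1071]
eef_rot: [-0.0, 0.024, 1.0, 0.0]
contact_force: [-0.4, -0.4, 0.1]
grip_width: -0.0003
gripper_force: 0.0
```

>>> servo_tool --claw '[0, 0, 0, 0, 0, 0, 0, 0, 0, 0]' --delta_pos '[[0, 0, 0.04], [0, 0, 0.09], [0, 0, 0.14], [-0.03, -0.05, 0.16], [-0.06, -0.1, 0.16], [-0.09, -0.15, 0.16], [-0.13, -0.2, 0.16], [-0.17, -0.22, 0.16], [-0.19, -0.22, 0.16], [-0.19, -0.22, 0.16]]' --angular '[[0, 0, 0], [0, 0, 0], [0, 0, 0], [0, 0, 0], [0, 0, 0], [0, 0, 0], [0, 0, 0], [0, 0, 0], [0, 0, 0], [0, 0, 0]]'

```text
t: 22.25
ee_pos: [0.4826, -0.2993, 0.267]
eef_rot: [-0.0, 0.025, 1.0, 0.0]
contact_force: [0.1, -0.6, -0.1]
grip_width: -0.0002
gripper_force: 0.0
```

Run:
```python
from lid import *
t=snap("top","top6"); run("top6")
a,b=load("top5")["frame"],t["frame"]
d=cv2.absdiff(a,b)[150:290,220:385].max(2); ys,xs=np.where(d[:, :150]>40); print(len(xs), (xs.min()+220,xs.max()+220,ys.min()+150,ys.max()+150) if len(xs) else "")
a=load("top4")["frame"]; print("tray diff",(cv2.absdiff(a,b)[200:285,140:208].max(2)>40).sum())
```

```text
template (402, 143) [ 0.57   -0.0753  0.044 ] [ 1.4 -1.7]
2 [400, 152, 157, 126, 14480] [ 0.5752 -0.0732  0.044 ] [6.5 0.7]
4 [399, 152, 158, 141, 16818] [ 0.5706 -0.0748  0.044 ] [ 1.9 -1.1]
261 (np.int64(347), np.int64(369), np.int64(267), np.int64(289))
tray diff 0
```

Nothing moved between these pictures except the arm's shadow, so I'm handing in.

```bash
python3 -c "
from workcell import bot
print(bot.close_job())"
```

```text
the job is handed in; nothing more can be done
None
```

The job is handed in at about 22 s: the cutter is in the grey tray, the tin sits within about 2 mm of the right bay's centre, and the right button was pressed until it bottomed out and released, with the carton, its button and the tape left alone.

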